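Close the badge die set and hold it shut

ROBOT

A 6-joint arm with a two-finger parallel gripper is mounted at the origin on the work surface. World frame = base frame: x ahead of the robot, y to its left, z up, the work surface at z = 0. Lengths are in mm, angles in rad, forces in N, time in s.
With the tool pointing down it reaches from about 275 to 1000 mm from the base axis. Payload 8.4 kg.
Tool frame: the origin (TCP) lies between the finger pads; the fingertips stand r.finger_overhang ahead of it and the grasp point (between the pads) is the TCP (r.finger_overhang is the distance from the TCP to the fingertips, in mm); z points along the fingers, y is the line along which they close (so a half turn about z gives the same grasp; the last joint's range is limited). The gripper opens to 85 mm and grips with 20 to 120 N. Pads are 22 mm wide; open, the fingers measure 114 mm over their backs; the gripper's body (76 mm by 85 mm) begins 54 mm behind the grasp point. The pads swing forward as they close: fully open they stand 13 mm farther back than shut.
Start: joints at [-1.186, 0.353, 1.633, -0, 1.155, -0.002], TCP at [235.766, -578.829, 250.281] pointing down, gripper open.
Joint ranges: [-2.63, 2.63], [-0.92, 2.1], [0.06, 2.66], [-1.3, 4.44], [0, 2.69], [-3.02, 3.02]. Speed limits (rad/s): [2.22, 2.22, 2.79, 3.14, 3.14, 3.14].

INTERFACE

Orientations are given as [roll, pitch, yaw] about the fixed x, y, z axes, in that order (R = Rz(yaw) Ry(pitch) Rx(roll)).
In Python, from rig import r, cams, sign_off gives the robot as it stands.
- The arm moves only by the shell command python3 -m crank 'ROWS' [FORCE]. ROWS is JSON, a list of rows, each a list of 7 numbers: the shift along the tool's x, y, z in m, then the turn, a rotation vector about the tool's x, y, z in rad, then the closure, from 0 (fully open) to 1 (shut). In form: [[dx, dy, dz, ax, ay, az, gripper], ...]. A call has 1 to 5 rows; each row is the pose to reach, as a shift and turn from the pose commanded when the call began, along the tool's axes at that moment; what a row does not reach only later rows make up. A row lasts 1/10 s, in which the tool goes at most 50 mm and 8.59 degrees, less where a joint would pass 70% of its speed; a pose out of reach is approached as far as the arm can. A call with a gripper value outside its range is refused whole. The fingers move at their own pace and stop on an object; FORCE is the grip in N (left out, the last holds). Time passes only in rows, so rows that repeat a pose let the fingers close. It gives the time, the measured TCP pose, the force, the opening and the grip force at its end, in the units of the state.
- r.sense(): the state, without advancing time (a new reading comes with each control period).
- cams.grab_frame(name): name is "scene" or "top"; returns a dict with "image" (384x512x3 uint8, red, green, blue), "fx", "fy", "cx", "cy" (pixels), "position" and "orientation" of the camera in the world. Camera axes: x right, y down, z forward; pixel columns grow to the right and rows downward; lengths in mm; the calibration is good to about 2 mm. A picture is of the moment at which its call begins. There is no depth.
- sign_off(): hands the job in; it is judged then, once.
The state is a dict: "clock": time; "qpos": joint angles; "qvel": joint speeds; "joint_efforts": joint torques, N m; "eef_pos": TCP position; "tcp_rot": TCP orientation; "contact_force": force on the tool from outside, world axes, zero at the start; "wrist_torque": the same for the moment, N m; "opening": opening from 0.0 (shut) to 1.0 (fully open); "grasp_force": force on a finger pad.
Only numpy, scipy, OpenCV 4.12 (cv2) and the standard library are available. Lean on these libraries where they do the work, as an engineer would, in place of code of your own. Each camera call takes 0.05 s, during which the arm holds its last target. There are 200 camera calls.

TASK

Take the sheet-metal dust cover off the lower half of the badge die set and hang it by its bail on the two-pronged hook stand. Then fit the upper die plate over the two dowels of the lower half (either way round) and press it down against the sprung pad until the two halves are fully closed. Finish while still gripping the upper plate and holding the pair pressed shut, and leave the other things on the table where they are.

Things in the scene. Friction and masses are not known exactly. Their poses are not given: they have to be found in the camera images.
- cover: The dust cover: a loose, grey sheet-metal box open at the bottom, 68 mm (x) by 128 mm (y) by 45 mm high, walls 3 mm, about 0.22 kg, with a bail on top. It starts standing on the lower die half, hiding the dowels; raise it more than 30 mm straight up to clear them. Origin under its centre, z up
- cover_bar (a point): Centre of the bar of the cover's bail. The bar is round, 10 mm thick, and runs along y between two uprights at y = -56 and +56 mm; its axis is 105 mm above the cover's bottom edge and 60 mm above its roof
- stand: Dark steel hook stand, fixed to the table, with two parallel prongs, 9 mm thick, at y = -30 and +30 mm (51 mm clear between them, room for fingers), pointing to -x. Each prong is a V seen from the side, open upwards, with its bottom at x = 0. Origin on the table below the bottom of the Vs, z up
- hook_rest (a point): Where the centre of the bail's bar lies when it hangs on the stand, 150 mm above the table, the bar along y in the bottom of both Vs. The prong tips at x = -24 mm rise to 11 mm above this point; the roots at x = +70 mm and the uprights at +85 mm rise to 16 mm. The cover is wider than the prongs: bring the bar in over the tips from -x, the roof passing below the prongs, then lower it into the Vs
- lower: Lower half of the badge die set: dark steel block fixed to the table, 84 mm (x) by 144 mm (y) by 30 mm. Two steel dowels, 12 mm thick, stand on its top face at y = -48 and +48 mm, 24 mm high, the top 6 mm tapering to 6 mm thick. Origin under its centre, z up
- lower_face (a point): Centre of the flat top face (parting face) of the lower half, 30 mm above the table. A sprung round pad, 50 mm across, stands 6 mm proud of the face here
- pad (a joint): How far the sprung pad is pressed in, in m: 0 = standing 6 mm proud, 0.006 = level with the face (halves closed). It resists with about 6 N at first and 10 N when fully in, more than the upper plate's weight, so it lifts the plate again when let go
- upper: Upper die plate: loose, aluminium, 66 mm (x) by 130 mm (y) by 16 mm thick, about 0.4 kg, lying flat on the table at the start. Two through holes of 14 mm at y = -48 and +48 mm fit the dowels; it is the same turned half round. Black grip block on its middle. Origin under its centre, z up
- upper_grip (a point): Centre of the grip block, which is 30 mm (x) by 60 mm (y) and stands 35 mm above the plate (17.5 mm above and below this point). The plate's underside is 33.5 mm below this point, so with the halves fully closed this point is 33.5 mm above the lower face
- badge_a: bystander: badge, 58 mm disc 9 mm high; origin under its centre
- badge_b: bystander: a second badge, 58 mm disc 9 mm high; origin under its centre
- round_die: bystander: round steel die with a stub on top, 72 mm across, 40 mm high; origin under its centre
- jar: bystander: glass jar, 60 mm across, 85 mm high; origin under its centre
- blanks: bystander: stack of steel badge rings, 58 mm across, 34 mm high; origin under its centre
- pen_cup: bystander: black cup of markers, 72 mm across, about 140 mm high; origin under its centre
- screwdriver: bystander: screwdriver lying flat, about 200 mm long; origin at its middle, its x along it
There are look-alikes about, which are no part of the job. Of the things shaped like the upper, the aluminium one is meant. What is shaped like the cover but blue is not meant.

How it is judged (in metres and radians):
On the way, in this order (a step that is already met when the one before it is completed fails the run):
1. the dust cover hangs by its bail on both prongs, let go (distance between cover_bar and hook_rest below 0.015 m and contact force between cover and stand above 0.8 N and contact force between cover and the fingers below 0.1 N and angle between the y axis of cover_bar and the y axis of hook_rest, either way round below 0.25 rad), for 0.2 s.
2. the upper plate is on the dowels and pressed fully down (z of upper_grip in the frame of lower_face between 0.03 and 0.0355 m and horizontal distance between upper_grip and lower_face below 0.004 m and angle between the y axis of upper_grip and the y axis of lower_face, either way round below 0.06 rad and angle between the z axis of upper_grip and the z axis of lower_face, either way round below 0.04 rad and value of joint pad above 0.004 m and contact force between upper and the fingers above 2 N), for 0.2 s.
At the end, for the whole second after the job is handed in: The cover hangs by its bail on the hook stand (bar within 15 mm of its rest), untouched by the fingers; the upper plate is on both dowels, within 4 mm and 0.06 rad of the lower half and flush to 2 mm against the sprung pad, with the fingers still pressing on it (over 2 N), at rest (all of step 1 and all of step 2 and linear speed of upper below 0.02 m/s and linear speed of cover below 0.15 m/s); the arm keeps its last pose, push and grip.
It fails at once if a bystander is moved more than 30 mm (distance of any of badge_a, badge_b, round_die, jar, blanks, pen_cup, screwdriver from where it was at the start of the episode above 0.03 m).
It also fails if it takes over 64 s, if anything falls off the work surface, if the arm or the gripper's body presses on something with over 40 N, if the wrist force passes 120 N, or if a joint passes its speed limit or range.

## Working session

There is one attempt and no reset: what is moved stays moved. The work goes in short steps, Python scripts to look and compute and a shell command to move; the robot and the scene stay as the last step left them, time stands still between calls to the robot, and variables do not carry over. Pictures are saved under pics/ and viewed, at most 10 in all, crops included, and the job is handed in when it is done.

```bash
ls; mkdir -p pics; cat > h.py <<'E'
import numpy as np, cv2
from scipy.spatial.transform import Rotation as R
from rig import r, cams
def grab(n,f):
    d=cams.grab_frame(n); cv2.imwrite('pics/%s.png'%f,d['image'][:,:,::-1]); return d
def Rm(d):
    o=np.array(d['orientation'],float)
    return o if o.shape==(3,3) else R.from_euler('xyz',o).as_matrix()
def ray(d,u,v,z):
    p=np.array(d['position'],float); w=Rm(d)@[(u-d['cx'])/d['fx'],(v-d['cy'])/d['fy'],1]
    return p+w*(z-p[2])/w[2]
def proj(d,P):
    c=Rm(d).T@(np.array(P,float)-d['position']); return d['fx']*c[0]/c[2]+d['cx'],d['fy']*c[1]/c[2]+d['cy']
def tool(): 
    s=r.sense(); return np.array(s['eef_pos']),R.from_euler('xyz',s['tcp_rot']).as_matrix()
E
python3 - <<'E'
from h import *
for n in('top','scene'):
    d=grab(n,n+'0'); print(n,d['position'],d['orientation'],d['fx'],d['cx'],d['cy'])
    np.save('pics/%s0.npy'%n,d,allow_pickle=True)
print(r.finger_overhang,r.sense())
a=cv2.imread('pics/top0.png');b=cv2.imread('pics/scene0.png')
E
```

```text
pics
top [349.36816237  44.6640789  947.43544896] [-2.99150653  0.02779024 -1.57226006] 348.37084975070576 257.5827707338524 187.97457065699328
scene [1228.92568655  293.97460439 1123.50135567] [-2.49097771 -0.01812094  1.90458932] 386.2905599537561 255.52888995286503 198.47277369620488
19.0 {'clock': 0.1, 'qpos': array([-1.18639180e+00,  3.53600617e-01,  1.63406881e+00, -3.36437089e-05,
        1.15516468e+00, -2.40073331e-03]), 'qvel': array([ 0.00020848, -0.00085905, -0.0019018 , -0.00028018,  0.00046811,
        0.00093663]), 'joint_efforts': array([-4.50663692e-04, -6.06357408e+01, -3.42820430e+01,  3.09365180e-05,
        4.07891785e-03,  1.79150749e-05]), 'eef_pos': array([ 235.61066204, -578.45880271,  249.61928427]), 'tcp_rot': array([-3.14035113e+00,  2.77819573e-05,  3.86818880e-01]), 'contact_force': array([-0.23520808, -0.22720393, -0.08301372]), 'wrist_torque': array([-0.00912323, -0.00595269, -0.02214761]), 'grasp_force': 0.0, 'opening': 1.003735435172211}
```

View pics/top0.png

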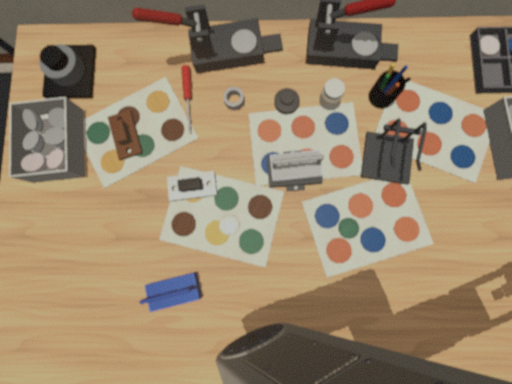

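View pics/scene0.png

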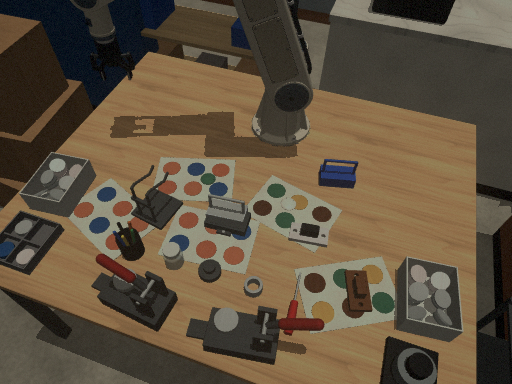

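Top view: the upper look-alikes are the aluminium one at (192,186) and the brown one at (125,135); the aluminium one is meant. The covers are grey at (295,170), standing on the dark block, and blue at (172,292); grey is meant. The hook stand is at (395,150). I'll confirm these in one enlarged crop.

```bash
python3 - <<'E'
from h import *
a=cv2.imread('pics/top0.png');b=cv2.imread('pics/scene0.png')
f=lambda i,x,y,w,h:cv2.resize(i[y:y+h,x:x+w],(w*4,h*4),interpolation=cv2.INTER_CUBIC)
o=np.zeros((600,800,3),np.uint8)
o[:300,:400]=f(a,255,135,100,75);o[:300,400:]=f(a,350,115,100,75)
o[300:,:400]=f(a,155,150,100,75)
o[300:,400:]=f(b,195,180,100,75)
# stand in scene pasted over nothing
cv2.imwrite('pics/crop1.png',o)
o=cv2.resize(b[150:250,120:340],(800,364),interpolation=cv2.INTER_CUBIC);cv2.imwrite('pics/crop2.png',o)
E
```

```text
(no output)
```

View pics/crop1.png

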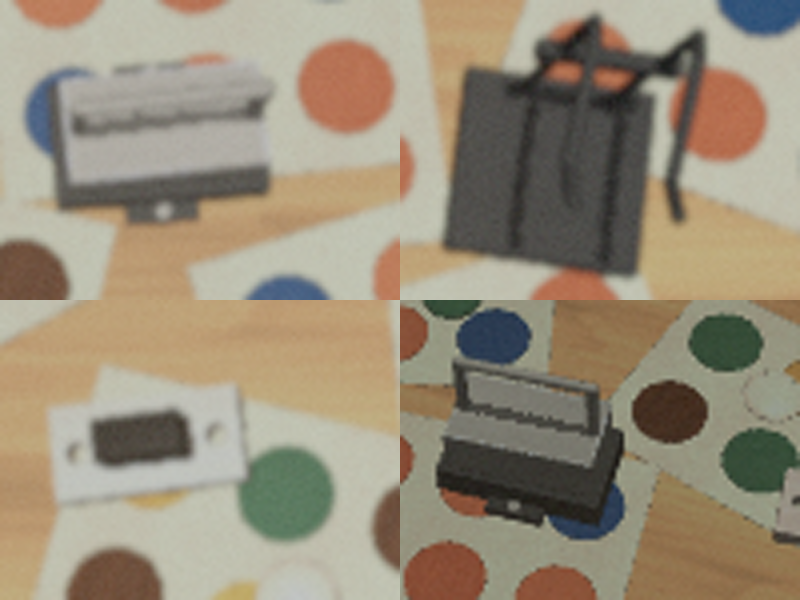

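View pics/crop2.png

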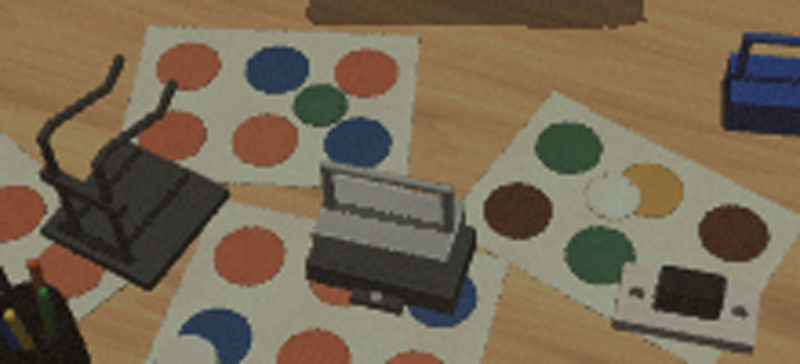

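The crops confirm the choices: the grey cover with its bail stands on the dark block, the plate is aluminium with a black grip, and the stand's prongs point towards the robot. I'll triangulate from these pixels.

```bash
cat > m.py <<'E'
from h import *
T=np.load('pics/top0.npy',allow_pickle=True).item();S=np.load('pics/scene0.npy',allow_pickle=True).item()
def tri(a,b):
    A=[];B=[];P=[]
    for d,(u,v) in((T,a),(S,b)):
        p=np.array(d['position']);w=ray(d,u,v,0)-p;w/=np.linalg.norm(w);M=np.eye(3)-np.outer(w,w);A.append(M);B.append(M@p);P.append((p,w))
    x=np.linalg.solve(sum(A),sum(B)); return x.round(1),round(max(np.linalg.norm((np.eye(3)-np.outer(w,w))@(x-p)) for p,w in P),1)
E
python3 - <<'E'
from m import *
c1=lambda x,y,ox,oy,X,Y:(ox+(x-X)/4-.4,oy+(y-Y)/4-.4)
st=lambda x,y:c1(x,y,350,115,400,0); c2=lambda x,y:(120+x/3.636-.4,150+y/3.64-.4)
for n,t,s in(('tip+y',st(572,203),c2(172,85)),('tip-y',st(680,217),c2(120,60)),('root+y',st(596,20),c2(98,165)),('root-y',st(700,38),c2(42,138))): print(n,*tri(t,s),ray(T,*t,161).round(1),ray(S,*s,161).round(1))
sc=lambda x,y:c1(x,y,195,180,400,300)
for n,p,z in(('bar-y',sc(460,366),135),('bar+y',sc(594,393),135),('roof near -y',sc(448,440),75),('roof near+y',sc(600,465),75),('blk -y',sc(438,460),30)):print(n,ray(S,*p,z).round(1))
cv=lambda x,y:c1(x,y,255,135,0,0)
for n,p,z in(('roof far+y',cv(58,83),75),('roof near+y',cv(70,185),75),('roof near-y',cv(268,168),75),('blk near+y',cv(60,210),30),('blk near-y',cv(270,190),30)):print(n,ray(T,*p,z).round(1))
# masks: black grip
for d,im,roi,z in((T,T['image'],(165,168,60,40),51),(S,S['image'],(285,212,50,35),51)):
    x,y,w,h=roi;g=cv2.cvtColor(im[y:y+h,x:x+w],cv2.COLOR_RGB2GRAY);m=(g<80).astype(np.uint8)
    n,l,s,c=cv2.connectedComponentsWithStats(m);i=1+np.argmax(s[1:,4]);k=np.argwhere(l==i)[:,::-1].astype(np.float32)
    b=cv2.boxPoints(cv2.minAreaRect(k))+[x,y];print('grip',s[i],[ray(d,*q,z).round(1)[:2] for q in b],ray(d,*b.mean(0),z).round(1))
up=lambda x,y:c1(x,y,155,150,0,300)
for p in((50,408),(238,387),(247,482),(58,505)):print('plate',ray(T,*up(*p),16).round(1))
E
```

```text
tip+y [ 521.3 -245.5  148.4] 1.0 [ 518.8 -241.9  161. ] [ 530.5 -237.4  161. ]
tip-y [ 511.8 -304.4  150.8] 2.1 [ 510.3 -302.1  161. ] [ 519.6 -295.7  161. ]
root+y [ 629.3 -262.4  153.6] 2.5 [ 627.4 -262.1  161. ] [ 634.1 -255.3  161. ]
root-y [ 618.4 -323.3  152.1] 1.7 [ 615.9 -321.   161. ] [ 624.2 -315.6  161. ]
bar-y [553.4 -78.  135. ]
bar+y [542.1  32.8 135. ]
roof near -y [586.6 -79.4  75. ]
roof near+y [567.5  46.9  75. ]
blk -y [581.  -95.2  30. ]
roof far+y [565.9  39.   75. ]
roof near+y [499.5  31.8  75. ]
roof near-y [509.6 -93.6  75. ]
blk near+y [490.4  37.9  30. ]
blk near-y [ 503.  -101.6   30. ]
grip [ 14  11  23  12 219] [array([505.2, 277.4]), array([512.2, 219.7]), array([485.7, 215.8]), array([478.7, 273.2])] [495.4 246.5  51. ]
grip [ 15  11  20  15 232] [array([542.1, 226.5]), array([492.6, 221.5]), array([486.1, 282.6]), array([535.5, 286.1])] [514.3 254.3  51. ]
plate [523.2 318.2  16. ]
plate [537.  189.2  16. ]
plate [471.4 182.   16. ]
plate [456.4 310.2  16. ]
```

```bash
cat > to.py <<'E'
import sys
from h import *
x,y,z,yaw=map(float,sys.argv[1:5]); p,Q=tool(); s=r.sense()
W=R.from_euler('xyz',[np.pi,0,yaw]).as_matrix()
print('pos',p.round(1),'rot',np.round(s['tcp_rot'],3),'F',np.round(s['contact_force'],1),'open',round(s['opening'],3),'grip',round(s['grasp_force'],1),'t',s['clock'])
print('shift',(Q.T@(np.array([x,y,z])-p)/1000).round(4),'turn',R.from_matrix(Q.T@W).as_rotvec().round(3))
E
python3 to.py 540 -27 210 1.666
```

```text
pos [ 235.6 -578.5  249.6] rot [-3.14   0.     0.387] F [-0.2 -0.2 -0.1] open 1.004 grip 0.0 t 0.1
shift [ 0.4899 -0.3958  0.0401] turn [-1.000e-03 -1.000e-03 -1.279e+00]
```

```bash

python3 -m crank '[[0.04,-0.033,0,0,0,0,0],[0.08,-0.066,0,0,0,0,0],[0.12,-0.099,0,0,0,0,0],[0.16,-0.132,0,0,0,0,0],[0.2,-0.165,0,0,0,0,0]]' 40
python3 -m crank '[[0.04,-0.033,0,0,0,0,0],[0.08,-0.066,0,0,0,0,0],[0.12,-0.099,0,0,0,0,0],[0.16,-0.132,0,0,0,0,0],[0.2,-0.165,0,0,0,0,0]]'
python3 -m crank '[[0.03,-0.022,0,0,0,-0.14,0],[0.06,-0.044,0,0,0,-0.28,0],[0.09,-0.066,0,0,0,-0.42,0],[0.09,-0.066,0.02,0,0,-0.56,0],[0.09,-0.066,0.04,0,0,-0.7,0]]'
python3 -m crank '[[0,0,0,0,0,-0.14,0],[0,0,0,0,0,-0.28,0],[0,0,0,0,0,-0.42,0],[0,0,0,0,0,-0.579,0],[0,0,0,0,0,-0.579,0]]'
python3 to.py 540 -27 210 1.666
python3 - <<'E'
from h import *
o=[]
for n in('top','scene'):
    d=grab(n,n+'1');np.save('pics/%s1.npy'%n,d,allow_pickle=True)
    u,v=proj(d,[540,-27,170]);print(n,u,v);x,y=int(u)-50,int(v)-75
    o.append(cv2.resize(d['image'][max(y,0):max(y,0)+150,x:x+100,::-1],(400,600),interpolation=cv2.INTER_CUBIC));print(x,y)
cv2.imwrite('pics/c3.png',np.hstack(o))
E
```

```text
clock: 0.6
eef_pos: [354.7, -356.8, 250.1]
tcp_rot: [-3.141, 0.0, 0.386]
contact_force: [1.4, -1.4, -0.4]
opening: 1.001
grasp_force: 0.0
clock: 1.1
eef_pos: [473.4, -136.7, 250.3]
tcp_rot: [3.142, -0.0, 0.387]
contact_force: [1.2, -0.4, 0.3]
opening: 1.006
grasp_force: 0.0
clock: 1.6
eef_pos: [532.1, -42.4, 209.9]
tcp_rot: [3.141, -0.0, 1.095]
contact_force: [-0.6, 0.3, -0.1]
opening: 1.001
grasp_force: 0.0
clock: 2.1
eef_pos: [531.1, -43.5, 210.0]
tcp_rot: [-3.141, -0.0, 1.668]
contact_force: [-0.1, -0.5, -0.2]
opening: 0.999
grasp_force: 0.0
pos [531.1 -43.5 210. ] rot [-3.141 -0.     1.668] F [-0.1 -0.5 -0.2] open 0.999 grip 0.0 t 2.1
shift [ 0.0156  0.0104 -0.    ] turn [-0.001 -0.     0.002]
top 298.3201413805833 156.1203323022533
248 81
scene 225.3948999761679 190.514171503036
175 115
```

View pics/c3.png

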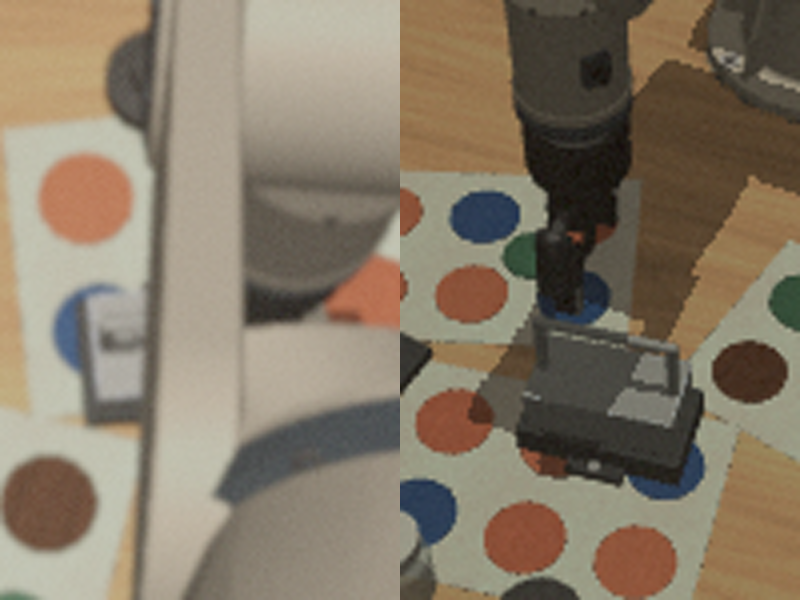

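Only the scene view is useful here: the near finger's tip is at about (216,192) and the bail bar runs from (210,195) to (244,203). The arm hides the cover in the top view. I'll use the known finger position to check the scene calibration.

```bash
python3 - <<'E'
from h import *
d=np.load('pics/scene1.npy',allow_pickle=True).item()
p,Q=tool()
for dy in(43,57):
  for z in (-10,6,19): print(dy,z,[np.round(proj(d,p+Q@[dx,s*dy,z]),1).tolist() for s in(-1,1) for dx in(-11,11)])
E
```

```text
43 -10 [[221.4, 166.0], [228.1, 167.3], [213.0, 186.6], [220.0, 188.1]]
43 6 [[221.6, 169.4], [228.3, 170.7], [213.4, 190.0], [220.3, 191.4]]
43 19 [[221.9, 172.1], [228.5, 173.4], [213.7, 192.6], [220.5, 194.0]]
57 -10 [[222.7, 162.8], [229.4, 164.1], [211.6, 190.2], [218.6, 191.6]]
57 6 [[222.9, 166.2], [229.6, 167.5], [211.9, 193.5], [218.9, 194.9]]
57 19 [[223.1, 168.9], [229.7, 170.2], [212.3, 196.1], [219.2, 197.6]]
```

```bash
python3 to.py 545 -23 135 1.668
python3 -m crank '[[0.018,0.016,0,0,0,0,0],[0.018,0.016,0.03,0,0,0,0],[0.018,0.016,0.055,0,0,0,0],[0.018,0.016,0.074,0,0,0,0],[0.018,0.016,0.074,0,0,0,0]]'
python3 -m crank '[[0,0,0,0,0,0,0.5],[0,0,0,0,0,0,0.7],[0,0,0,0,0,0,1],[0,0,0,0,0,0,1],[0,0,0,0,0,0,1]]' 40
python3 -m crank '[[0,0,0,0,0,0,1],[0,0,0,0,0,0,1],[0,0,0,0,0,0,1]]' 40
python3 - <<'E'
from h import *
d=grab('scene','s2');cv2.imwrite('pics/c4.png',cv2.resize(d['image'][140:250,160:280,::-1],None,fx=4,fy=4,interpolation=cv2.INTER_CUBIC))
E
```

```text
pos [531.2 -43.6 210.1] rot [-3.141 -0.     1.662] F [ 0.3  0.  -0. ] open 1.004 grip 0.0 t 2.2
shift [0.0192 0.0156 0.0751] turn [-0.    -0.    -0.006]
clock: 2.7
eef_pos: [543.8, -24.0, 133.9]
tcp_rot: [-3.137, -0.001, 1.662]
contact_force: [-0.5, -0.4, 0.1]
opening: 0.996
grasp_force: 0.0
clock: 3.2
eef_pos: [545.8, -24.2, 136.8]
tcp_rot: [3.141, 0.0, 1.666]
contact_force: [-2.0, 0.4, 0.1]
opening: 0.141
grasp_force: 0.5
clock: 3.5
eef_pos: [545.6, -24.2, 136.8]
tcp_rot: [3.141, 0.0, 1.666]
contact_force: [-2.5, -0.4, 6.6]
opening: 0.098
grasp_force: 39.0
```

View pics/c4.png

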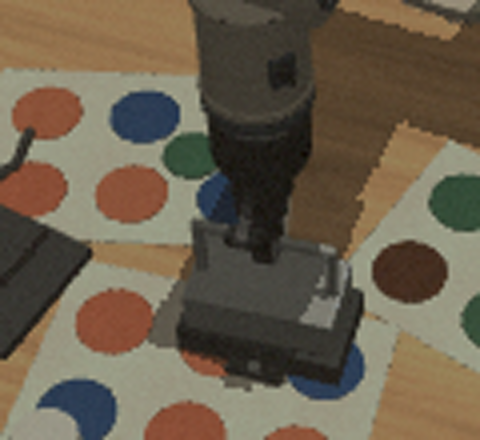

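Gripped at 39 N, with the fingers about 5 mm to the -y side of the bar's middle, which is within the slack. Next I lift straight up, back off and go across to a point in front of the stand's tips.

```bash

python3 -m crank '[[0,0,-0.015,0,0,0,1],[0,0,-0.035,0,0,0,1],[0,0,-0.055,0,0,0,1],[0,0,-0.06,0,0,0,1],[0,0,-0.06,0,0,0,1]]' 60
python3 -m crank '[[0,-0.025,0,0,0,0,1],[0,-0.05,0,0,0,0,1],[0,-0.075,0,0,0,0,1],[0,-0.1,0,0,0,0,1],[-0.025,-0.102,0,0,0,0,1]]'
python3 -m crank '[[-0.04,0,0,0,0,0.06,1],[-0.08,0,0,0,0,0.12,1],[-0.12,0,0,0,0,0.18,1],[-0.16,0,0,0,0,0.26,1],[-0.195,0,0,0,0,0.26,1]]'
python3 -m crank '[[0,0,0.01,0,0,0,1],[0,0,0.02,0,0,0,1],[0,0,0.02,0,0,0,1]]'
python3 to.py 467 -258 177 1.406
python3 - <<'E'
from h import *
d=grab('scene','s3');cv2.imwrite('pics/c5.png',cv2.resize(d['image'][110:260,80:280,::-1],None,fx=4,fy=4,interpolation=cv2.INTER_CUBIC));np.save('pics/s3.npy',d,allow_pickle=True)
E
```

```text
clock: 4.05
eef_pos: [545.9, -24.1, 196.6]
tcp_rot: [3.14, 0.0, 1.666]
contact_force: [0.4, -0.3, -2.7]
opening: 0.092
grasp_force: 58.5
clock: 4.55
eef_pos: [442.0, -57.3, 194.5]
tcp_rot: [-3.136, -0.002, 1.667]
contact_force: [0.6, -0.3, -3.5]
opening: 0.094
grasp_force: 58.6
clock: 5.05
eef_pos: [464.2, -254.5, 194.9]
tcp_rot: [-3.14, -0.0, 1.403]
contact_force: [0.3, 0.4, -3.1]
opening: 0.092
grasp_force: 58.6
clock: 5.35
eef_pos: [463.2, -251.2, 173.7]
tcp_rot: [-3.137, -0.002, 1.406]
contact_force: [-0.5, 0.3, -2.3]
opening: 0.085
grasp_force: 58.5
pos [ 463.2 -251.2  173.7] rot [-3.137e+00 -2.000e-03  1.406e+00] F [-0.5  0.3 -2.3] open 0.085 grip 58.5 t 5.35
shift [-0.006   0.0049 -0.0034] turn [-0.005 -0.002  0.   ]
```

View pics/c5.png

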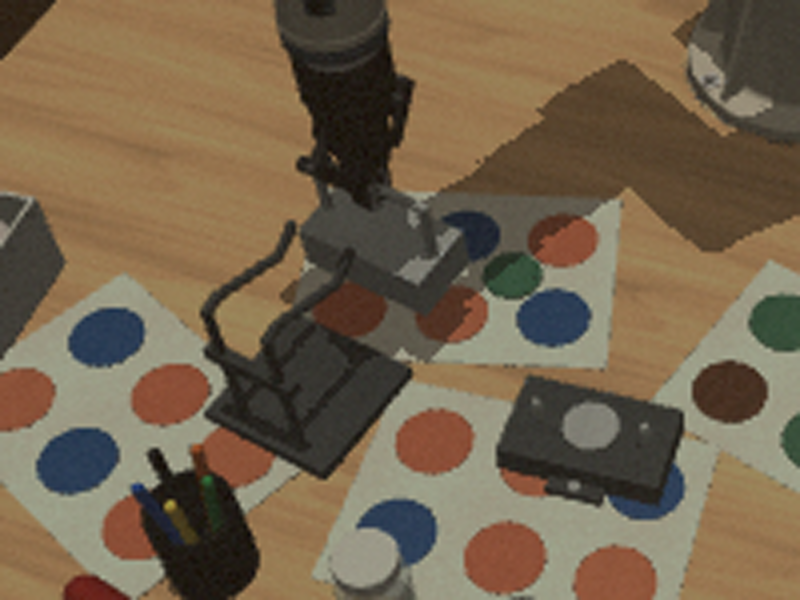

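The cover is held in front of the prongs. Prong tips are at crop (292,228) and (347,257). The lower half is now uncovered, with dowel tops at (537,402) and (640,428) and the pad at (592,425). I'll compare the stand estimate with its projection and locate the lower half.

```bash
python3 - <<'E'
from h import *
d=np.load('pics/s3.npy',allow_pickle=True).item()
c=lambda p:(p[0]/4+80-.4,p[1]/4+110-.4)
b=lambda q:((q[0]+.4-80)*4,(q[1]+.4-110)*4)
h=np.array([546,-271,0]);Y=R.from_euler('z',-.165).as_matrix()
for n,P in(('tip',(-24,0,157)),('V',(0,0,139)),('root',(70,0,161)),('upr',(85,0,161)),('uprbase',(85,0,10))):
  print(n,[np.round(b(proj(d,h+Y@[P[0],s*30,P[2]]))) for s in(-1,1)])
for n,p,z in(('tip-',(292,228),157),('tip+',(347,257),157),('up-',(208,315),160),('up+',(270,338),160),('upb-',(240,408),10),('upb+',(297,443),10),('dow-',(537,402),54),('dow+',(641,427),54),('pad',(592,425),36),('c',(530,378),30),('c',(684,410),30),('c',(660,490),30),('c',(500,450),30)):
  print(n,ray(d,*c(p),z).round(1))
E
python3 - <<'E'
from h import *
d=cams.grab_frame('top');np.save('pics/t3.npy',d,allow_pickle=True)
cv2.imwrite('pics/c6.png',cv2.resize(d['image'][100:220,250:450,::-1],None,fx=4,fy=4,interpolation=cv2.INTER_CUBIC))
E
```

```text
tip [array([293., 227.]), array([352., 254.])]
V [array([279., 260.]), array([338., 287.])]
root [array([219., 300.]), array([279., 329.])]
upr [array([207., 313.]), array([267., 342.])]
uprbase [array([248., 421.]), array([304., 449.])]
tip- [ 518.7 -297.   157. ]
tip+ [ 531.8 -239.5  157. ]
up- [ 626.1 -313.2  160. ]
up+ [ 629.9 -255.9  160. ]
upb- [ 614.7 -328.2   10. ]
upb+ [ 630.8 -263.8   10. ]
dow- [548.4 -71.3  54. ]
dow+ [542.5  20.7  54. ]
pad [543.2 -23.9  36. ]
c [511.3 -95.3  30. ]
c [497.8  43.3  30. ]
c [581.5  51.9  30. ]
c [589.8 -89.4  30. ]
```

View pics/c6.png

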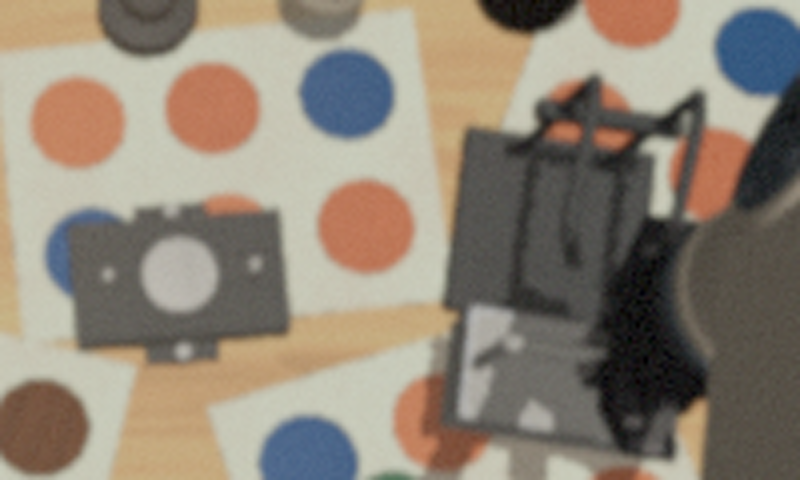

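The top view agrees on the layout, with the lower half's pad at crop (180,275) and dowels at (108,274) and (256,264). The stand's projection matches to about 1 px, so I go in over the tips.

```bash
python3 to.py 547 -273 178 1.406; python3 - <<'E'
from h import *
d=np.load('pics/t3.npy',allow_pickle=True).item()
c=lambda p:(p[0]/4+250-.4,p[1]/4+100-.4)
for n,p,z in(('dow+',(108,274),54),('dow-',(256,264),54),('pad',(180,275),36),('c',(68,228),30),('c',(278,210),30),('c',(288,332),30),('c',(80,348),30)):print(n,ray(d,*c(p),z).round(1))
E
```

```text
pos [ 464.3 -251.5  175.4] rot [-3.140e+00 -1.000e-03  1.407e+00] F [ 0.   0.2 -1.6] open 0.095 grip 58.5 t 5.45
shift [-0.0077  0.0851 -0.0028] turn [-0.002 -0.001  0.001]
dow+ [536.8  19.5  54. ]
dow- [542.8 -77.   54. ]
pad [539.6 -28.8  36. ]
c [573.7  45.5  30. ]
c [585.  -95.9  30. ]
c [ 501.7 -100.2   30. ]
c [491.7  37.9  30. ]
```

```bash

python3 -m crank '[[-0.004,0.015,-0.003,0,0,0,1],[-0.008,0.03,-0.003,0,0,0,1],[-0.008,0.045,-0.003,0,0,0,1],[-0.008,0.065,-0.003,0,0,0,1],[-0.008,0.085,-0.003,0,0,0,1]]'
python3 -m crank '[[0,0,0.006,0,0,0,1],[0,0,0.012,0,0,0,1],[0,0,0.018,0,0,0,1],[0,0,0.022,0,0,0,1],[0,0,0.022,0,0,0,1]]'
python3 to.py 547 -273 152 1.406
python3 - <<'E'
from h import *
d=grab('scene','s4');cv2.imwrite('pics/c7.png',cv2.resize(d['image'][110:260,80:280,::-1],None,fx=4,fy=4,interpolation=cv2.INTER_CUBIC))
E
```

```text
clock: 5.95
eef_pos: [548.4, -273.8, 179.7]
tcp_rot: [3.141, 0.0, 1.407]
contact_force: [0.1, -0.1, -2.0]
opening: 0.092
grasp_force: 58.6
clock: 6.45
eef_pos: [546.5, -274.3, 156.5]
tcp_rot: [-3.14, -0.0, 1.406]
contact_force: [-0.1, 0.2, -2.6]
opening: 0.089
grasp_force: 58.7
pos [ 546.5 -274.3  156.5] rot [-3.14  -0.     1.406] F [-0.1  0.2 -2.6] open 0.089 grip 58.7 t 6.45
shift [0.0014 0.0003 0.0045] turn [-0.002 -0.    -0.   ]
```

View pics/c7.png

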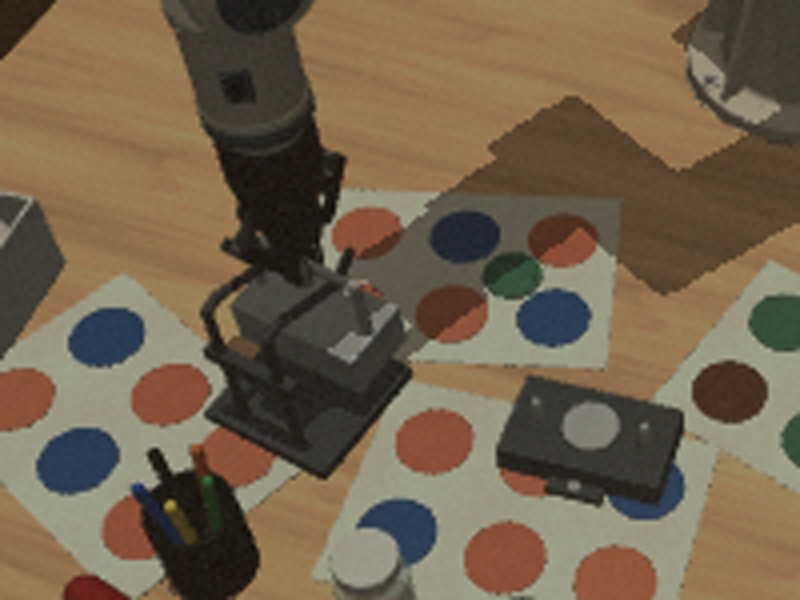

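The cover is under the prongs with its bail uprights outside them; the bar is near the Vs around crop (300,265). I lower gently until the weight comes off.

```bash

python3 -m crank '[[0,0,0.001,0,0,0,1],[0,0,0.002,0,0,0,1],[0,0,0.003,0,0,0,1]]'
python3 -m crank '[[0,0,0.001,0,0,0,1],[0,0,0.002,0,0,0,1],[0,0,0.003,0,0,0,1]]'
```

```text
clock: 6.8
eef_pos: [547.5, -274.8, 154.4]
tcp_rot: [3.141, 0.0, 1.406]
contact_force: [-0.5, 0.0, -1.8]
opening: 0.094
grasp_force: 58.7
clock: 7.1
eef_pos: [547.6, -274.7, 151.6]
tcp_rot: [3.141, 0.0, 1.406]
contact_force: [-2.4, 1.4, 7.6]
opening: 0.09
grasp_force: 59.8
```

```bash

python3 -m crank '[[0,0,0,0,0,0,0.85],[0,0,0,0,0,0,0.7],[0,0,0,0,0,0,0.5],[0,0,0,0,0,0,0.3],[0,0,0,0,0,0,0.3]]'
python3 -m crank '[[0,0,-0.015,0,0,0,0.3],[0,0,-0.03,0,0,0,0.3],[0,0,-0.06,0,0,0,0.3],[0,0,-0.08,0,0,0,0.3],[0,0,-0.08,0,0,0,0.3]]'
python3 to.py 500 -50 230 1.666
python3 - <<'E'
from h import *
d=grab('scene','s5');cv2.imwrite('pics/c8.png',cv2.resize(d['image'][130:250,110:360,::-1],None,fx=3.2,fy=3.2,interpolation=cv2.INTER_CUBIC));np.save('pics/s5.npy',d,allow_pickle=True)
E
```

```text
clock: 7.6
eef_pos: [547.5, -274.7, 151.3]
tcp_rot: [3.142, 0.0, 1.406]
contact_force: [0.5, -0.3, 0.6]
opening: 0.7
grasp_force: 0.0
clock: 8.1
eef_pos: [549.4, -275.7, 236.1]
tcp_rot: [3.135, 0.002, 1.406]
contact_force: [0.3, 0.2, -0.1]
opening: 0.701
grasp_force: 0.0
pos [ 549.4 -275.7  236.1] rot [3.135e+00 2.000e-03 1.406e+00] F [ 0.3  0.2 -0.1] open 0.701 grip 0.0 t 8.1
shift [ 0.2145 -0.0859  0.0051] turn [ 0.006  0.003 -0.26 ]
```

View pics/c8.png

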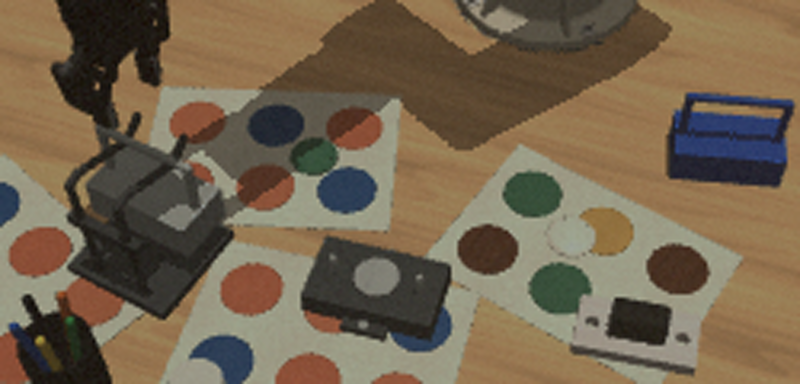

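The cover hangs on both prongs and the fingers are clear. The lower half is uncovered and the aluminium plate is at crop (637,330), holes at (592,322) and (684,338). My ten views are used up, so from here on I measure by number. I'll cast the plate's holes.

```bash
python3 - <<'E'
from h import *
d=np.load('pics/s5.npy',allow_pickle=True).item()
c=lambda p:(p[0]/3.2+110-.4,p[1]/3.2+130-.4)
for n,p,z in(('h-',(592,322),16),('h+',(684,338),16),('g',(612,297),51),('g',(672,307),51),('d-',(332,257),54),('d+',(417,278),54),('pad',(377,277),36)):print(n,ray(d,*c(p),z).round(1))
# bright pad centroid
im=cv2.cvtColor(d['image'],cv2.COLOR_RGB2GRAY);x,y=int(110+352/3.2),int(130+250/3.2)
w=im[y:y+18,x:x+16];m=(w>(int(w.min())+int(w.max()))/2).astype(np.uint8);n,l,s,cc=cv2.connectedComponentsWithStats(m);i=1+np.argmax(s[1:,4]);print('pad blob',s[i],ray(d,*(cc[i]+[x,y]),36).round(1))
E
python3 to.py 502 253 150 1.67
```

```text
h- [508.6 206.   16. ]
h+ [495.  302.9  16. ]
g [494.5 220.2  51. ]
g [485.4 282.2  51. ]
d- [548.2 -73.2  54. ]
d+ [542.9  21.1  54. ]
pad [544.7 -24.1  36. ]
pad blob [  0   2  15  12 134] [544.1 -24.9  36. ]
pos [ 548.6 -275.3  234.1] rot [3.137e+00 1.000e-03 1.406e+00] F [ 0.7  0.1 -0.7] open 0.701 grip 0.0 t 8.15
shift [ 0.5135 -0.1331  0.0828] turn [ 0.004  0.002 -0.264]
```

```bash

python3 -m crank '[[0.045,-0.012,0,0,0,0,0],[0.09,-0.024,0,0,0,0,0],[0.135,-0.036,0,0,0,0,0],[0.18,-0.048,0,0,0,0,0],[0.225,-0.06,0,0,0,0,0]]'
python3 -m crank '[[0.045,-0.012,0,0,0,0,0],[0.09,-0.024,0,0,0,0,0],[0.135,-0.036,0,0,0,0,0],[0.18,-0.048,0,0,0,0,0],[0.225,-0.06,0,0,0,0,0]]'
python3 -m crank '[[0.03,-0.006,0.02,0,0,-0.14,0],[0.063,-0.013,0.04,0,0,-0.28,0],[0.063,-0.013,0.06,0,0,-0.42,0],[0.063,-0.013,0.08,0,0,-0.56,0],[0.063,-0.013,0.1,0,0,-0.7,0]]'
python3 -m crank '[[0,0,0,0,0,-0.14,0],[0,0,0,0,0,-0.28,0],[0,0,0,0,0,-0.42,0],[0,0,0,0,0,-0.56,0],[0,0,0,0,0,-0.7,0]]'
python3 -m crank '[[0,0,0,0,0,-0.14,0],[0,0,0,0,0,-0.28,0],[0,0,0,0,0,-0.42,0],[0,0,0,0,0,-0.464,0],[0,0,0,0,0,-0.464,0]]'
python3 to.py 502 253 42 3.27
```

```text
clock: 8.65
eef_pos: [524.3, -41.2, 230.9]
tcp_rot: [-3.141, -0.0, 1.405]
contact_force: [0.8, 0.3, 0.7]
opening: 1.0
grasp_force: 0.0
clock: 9.15
eef_pos: [502.1, 190.6, 230.9]
tcp_rot: [-3.141, 0.0, 1.406]
contact_force: [1.5, -0.1, 0.5]
opening: 0.997
grasp_force: 0.0
clock: 9.65
eef_pos: [499.8, 253.4, 129.9]
tcp_rot: [-3.14, -0.0, 2.113]
contact_force: [0.4, -0.2, -0.8]
opening: 0.998
grasp_force: 0.0
clock: 10.15
eef_pos: [500.0, 253.0, 130.7]
tcp_rot: [-3.141, -0.001, 2.812]
contact_force: [-0.6, -0.3, -0.0]
opening: 0.998
grasp_force: 0.0
clock: 10.65
eef_pos: [500.1, 252.9, 130.8]
tcp_rot: [-3.141, -0.001, -3.013]
contact_force: [0.2, 0.4, 0.2]
opening: 0.996
grasp_force: 0.0
pos [500.1 252.9 130.8] rot [-3.141e+00 -1.000e-03 -3.013e+00] F [0.2 0.4 0.2] open 0.996 grip 0.0 t 10.65
shift [-0.002  -0.0002  0.0888] turn [-0.    -0.001  0.   ]
```

```bash

python3 -m crank '[[-0.002,0,0.03,0,0,0,0],[-0.002,0,0.06,0,0,0,0],[-0.002,0,0.075,0,0,0,0],[-0.002,0,0.08,0,0,0,0],[-0.002,0,0.083,0,0,0,0]]'
python3 -m crank '[[0,0,0.004,0,0,0,0],[0,0,0.004,0,0,0,0.15],[0,0,0.004,0,0,0,0.25],[0,0,0.004,0,0,0,0.4],[0,0,0.004,0,0,0,0.4]]' 25
python3 to.py 502 253 42 1.70
```

```text
clock: 11.15
eef_pos: [502.5, 253.5, 48.2]
tcp_rot: [-3.141, -0.0, -3.014]
contact_force: [-0.0, -0.1, 0.9]
opening: 1.004
grasp_force: 0.0
clock: 11.65
eef_pos: [502.9, 253.6, 45.1]
tcp_rot: [3.141, 0.001, -3.013]
contact_force: [-1.4, -2.2, 6.5]
opening: 0.694
grasp_force: 27.6
pos [502.9 253.6  45.1] rot [ 3.141e+00  1.000e-03 -3.013e+00] F [-1.4 -2.2  6.5] open 0.694 grip 27.6 t 11.65
shift [ 0.001  -0.0005  0.0031] turn [1.00e-03 1.00e-03 1.57e+00]
```

Opening 0.694 is 59 mm, matching the 60 mm grip block, so its long axis is centred on the TCP. Now I turn a quarter and grip across its 30 mm.

```bash

python3 -m crank '[[0,0,0,0,0,0,0],[0,0,0,0,0,0,0],[0,0,-0.03,0,0,0,0],[0,0,-0.06,0,0,0,0],[0,0,-0.06,0,0,0.1,0]]'
python3 -m crank '[[0,0,0,0,0,0.14,0],[0,0,0,0,0,0.28,0],[0,0,0,0,0,0.42,0],[0,0,0,0,0,0.56,0],[0,0,0,0,0,0.7,0]]'
python3 -m crank '[[0,0,0,0,0,0.14,0],[0,0,0,0,0,0.28,0],[0,0,0,0,0,0.42,0],[0,0,0,0,0,0.56,0],[0,0,0,0,0,0.7,0]]'
python3 -m crank '[[0,0,0.02,0,0,0.07,0],[0,0,0.04,0,0,0.07,0],[0,0,0.055,0,0,0.07,0],[0,0,0.06,0,0,0.07,0],[0,0,0.06,0,0,0.07,0]]'
python3 to.py 502.9 253.6 42 1.70
```

```text
clock: 12.15
eef_pos: [504.6, 254.6, 107.8]
tcp_rot: [3.139, 0.005, -3.114]
contact_force: [-0.8, 0.4, -0.8]
opening: 0.999
grasp_force: 0.0
clock: 12.65
eef_pos: [502.4, 253.5, 104.2]
tcp_rot: [-3.141, -0.0, 2.464]
contact_force: [0.2, -0.2, -0.3]
opening: 1.0
grasp_force: 0.0
clock: 13.15
eef_pos: [502.4, 253.5, 104.2]
tcp_rot: [-3.141, -0.0, 1.764]
contact_force: [0.2, 0.7, -0.8]
opening: 0.997
grasp_force: 0.0
clock: 13.65
eef_pos: [502.1, 253.3, 43.6]
tcp_rot: [-3.14, 0.0, 1.7]
contact_force: [-0.2, 0.6, -0.2]
opening: 1.002
grasp_force: 0.0
pos [502.1 253.3  43.6] rot [-3.14  0.    1.7 ] F [-0.2  0.6 -0.2] open 1.002 grip 0.0 t 13.65
shift [0.0002 0.0008 0.0016] turn [-0.001  0.     0.   ]
```

```bash

python3 -m crank '[[0,0,0.003,0,0,0,0.2],[0,0,0.003,0,0,0,0.5],[0,0,0.003,0,0,0,0.8],[0,0,0.003,0,0,0,1],[0,0,0.003,0,0,0,1]]' 30
python3 -m crank '[[0,0,0,0,0,0,1],[0,0,0,0,0,0,1],[0,0,0,0,0,0,1],[0,0,0,0,0,0,1]]' 90
python3 to.py 545 -25 150 1.636
python3 -m crank '[[0,0,-0.02,0,0,0,1],[0,0,-0.05,0,0,0,1],[0,0,-0.08,0,0,0,1],[0,0,-0.1,0,0,0.06,1],[0,0,-0.1,0,0,0.06,1]]' 90
python3 to.py 545 -25 150 1.636
```

```text
clock: 14.15
eef_pos: [502.5, 253.5, 41.8]
tcp_rot: [3.141, -0.0, 1.7]
contact_force: [-2.7, -0.0, 6.7]
opening: 0.345
grasp_force: 31.6
clock: 14.55
eef_pos: [502.7, 253.6, 42.0]
tcp_rot: [3.141, -0.0, 1.7]
contact_force: [-2.4, -1.2, 7.9]
opening: 0.335
grasp_force: 90.1
pos [502.7 253.6  42. ] rot [ 3.141 -0.     1.7  ] F [-2.4 -1.2  7.9] open 0.335 grip 90.1 t 14.55
shift [-0.2817  0.0062 -0.1081] turn [ 0.    -0.     0.064]
clock: 15.05
eef_pos: [504.0, 254.2, 143.7]
tcp_rot: [3.137, -0.002, 1.639]
contact_force: [-0.7, 0.0, -4.1]
opening: 0.338
grasp_force: 90.3
pos [504.  254.2 143.7] rot [ 3.137e+00 -2.000e-03  1.639e+00] F [-0.7  0.  -4.1] open 0.338 grip 90.3 t 15.05
shift [-0.2813  0.0219 -0.0067] turn [ 0.004 -0.002  0.003]
```

```bash

python3 -m crank '[[-0.04,0.004,0,0,0,0,1],[-0.08,0.008,0,0,0,0,1],[-0.12,0.012,0,0,0,0,1],[-0.16,0.016,0,0,0,0,1],[-0.2,0.02,0,0,0,0,1]]'
python3 -m crank '[[-0.04,0.002,0.01,0,0,0,1],[-0.08,0.002,0.02,0,0,0,1],[-0.08,0.002,0.03,0,0,0,1],[-0.08,0.002,0.03,0,0,0,1]]'
python3 to.py 545 -25 110 1.636
python3 - <<'E'
from h import *
for n in('scene','top'):
    d=grab(n,n+'6');np.save('pics/%s6.npy'%n,d,allow_pickle=True)
d=np.load('pics/scene6.npy',allow_pickle=True).item();d5=np.load('pics/s5.npy',allow_pickle=True).item()
p,Q=tool();g=p-[0,0,8.5]
C=[g+Q@[a,b,17.5] for a,b in((65,33),(65,-33),(-65,-33),(-65,33))]
print('pred corners',[np.round(proj(d,c),1) for c in C])
H=[g+Q@[a,0,17.5] for a in(48,-48)];print('holes pred',[np.round(proj(d,c),1) for c in H])
D=cv2.absdiff(d['image'],d5['image']).max(2)
im=cv2.cvtColor(d['image'],cv2.COLOR_RGB2GRAY)
u,v=np.mean([proj(d,c) for c in C],0).astype(int)
print(u,v)
for row in im[v-18:v+26:1,u-32:u+34:2]: print(' '.join('%3d'%x for x in row))
E
```

```text
clock: 15.55
eef_pos: [535.3, 53.7, 139.6]
tcp_rot: [-3.139, 0.0, 1.642]
contact_force: [0.9, -0.6, -4.4]
opening: 0.334
grasp_force: 90.1
clock: 15.95
eef_pos: [541.8, -25.1, 108.6]
tcp_rot: [-3.137, -0.001, 1.639]
contact_force: [0.6, 0.1, -4.7]
opening: 0.338
grasp_force: 89.9
pos [541.8 -25.1 108.6] rot [-3.137e+00 -1.000e-03  1.639e+00] F [ 0.6  0.1 -4.7] open 0.338 grip 89.9 t 15.95
shift [-0.0001  0.0032 -0.0014] turn [-0.005 -0.001  0.003]
pred corners [array([243.2, 219.9]), array([248.7, 204.1]), array([211.8, 195.7]), array([205.2, 211. ])]
holes pred [array([241. , 210.7]), array([213.4, 204.3])]
227 207
 98  94  94  90 151 150 152  70  58  58  39  38  17  27  28  23  30  24  29  20  71  71  72  66  68  72  77  75 124 123 121 121 120
 96  94  93 124 151 152 152  76  57  57  35  37  22  19  25  26  29  25  26  28  69  70  70  71  71  67  71  74 128 125 128 122 129
 97  94  95 152 154 153 152  77  52  55  37  42  29  26  26  19  29  26  24  35  71  72  68  68  71  68  74  75 123 125 129 126 147
 93  97  96 154 153 149 152 150  56  47  37  31  23  21  30  25  28  26  29  55 
[... 4631 characters left out ...]
  37  47  59  38  61 152 150 151 149 126
149 150 151 150 151  87  96  57  44  34  32  34  35  36  28  27  31  29  40  38  56  53  40  38  44  45  55  58 148 150 151 146 126
150 150 151 153 150 125  97  94  95  54  39  37  34  35  36  36  32  29  32  42  52  56  52  51  53  37  59  60 149 146 146 150 130
150 148 150 149 149 150  97  98  98  95  60  42  37  36  61  34  31  32  33  32  32  43  54  57  54  34  61  58 147 147 149 144 127
148 152 151 151 149 148  96  96  98  97  98  35  35  39  73  40  38  35  36  32  38  33  29  38  57  34  58  62 124 148 149  95 127
150 150 147 150 149 149 150 102  95  96  96  33  33  34  68  43  38  38  33  33  37  33  31  34  32  36  58  56 128 150 150 130 127
```

The held plate's near edge and corners in the scene image fall within about 0.5 px of prediction (corner (243,220) against the predicted (243.2,219.9)). That puts the scene bias at roughly +2 mm in x and 0 in y. I'll refine the pad and dowels with wider windows.

```bash
python3 - <<'E'
from h import *
for f,z0 in(('s5',0),('s3',0),('t3',1)):
    d=np.load('pics/%s.npy'%f,allow_pickle=True).item();im=cv2.cvtColor(d['image'],cv2.COLOR_RGB2GRAY).astype(float)
    def blob(P,h,th):
        u,v=np.round(proj(d,P)).astype(int);w=im[v-h:v+h+1,u-h:u+h+1];m=(w>th).astype(np.uint8)
        n,l,s,c=cv2.connectedComponentsWithStats(m,connectivity=4)
        i=l[h,h] or 1+np.argmin(np.linalg.norm(c[1:]-h,axis=1));W=np.where(l==i,w,0)
        k=cv2.minAreaRect(np.argwhere(l==i)[:,::-1].astype(np.float32))
        return s[i],c[i]+[u-h,v-h]
    b=np.array([-5,-4,0]) if z0 else np.zeros(3)
    s,c=blob(np.array([544.5,-25,36])+b,12,95);print(f,'pad',s,ray(d,*c,36).round(1))
    for P in([548,-73,54],[542.5,21,54]):
        u,v=np.round(proj(d,np.array(P)+b)).astype(int);w=im[v-4:v+5,u-4:u+5]
        g=np.clip(w-np.median(w)-12,0,None);yy,xx=np.mgrid[-4:5,-4:5];c=((xx*g).sum()/g.sum()+u,(yy*g).sum()/g.sum()+v)
        print('dowel',ray(d,*c,54).round(1));print(w.astype(int)) if f=='s5' else 0
E
```

```text
s5 pad [  6   7  14  11 128] [544.3 -24.3  36. ]
dowel [543.6 -84.5  54. ]
[[126 102  58  56  57  55  55  52  58]
 [127  71  56  53  56  55  52  52  58]
 [105  60  56  53  52  57  54  48  52]
 [ 71  54  58  56  88  71  53  53  55]
 [ 59  53  56  53 110 106  64  53  54]
 [ 58  51  54  55  75  76  63  55  55]
 [ 55  55  58  54  59  63  62  55  56]
 [ 54  56  56  52  61  55  57  58  58]
 [ 52  54  51  54  59  56  55  57  55]]
dowel [541.2  22.6  54. ]
[[ 56  57  52  56  56  56  51  56  52]
 [ 54  54  57  56  57  59  57  55  58]
 [ 58  57  55  60  56  58  56  54  56]
 [ 53  57  54  55  56  73  55  55  57]
 [ 53  57  57  56 116 126  64  62  57]
 [ 57  56  56  57  88  78  66  55  57]
 [ 52  58  56  56  65  69  58  56  56]
 [ 59  53  57  56  60  62  61  55  57]
 [ 54  56  55  49  59  59  56  58  53]]
s3 pad [  6   7  14  11 128] [544.3 -24.3  36. ]
dowel [543.4 -84.8  54. ]
dowel [541.1  22.6  54. ]
t3 pad [  0   0  25  25 436] [540.1 -26.6  36. ]
dowel [543.2 -76.3  54. ]
dowel [536.6  19.6  54. ]
```

```bash
python3 to.py 543 -25 100 1.639
python3 -m crank '[[0,0.001,0.004,0,0,0,1],[0,0.001,0.008,0,0,0,1],[0,0.001,0.008,0,0,0,1]]'
python3 to.py 543 -25 92 1.639
python3 -m crank '[[0,0,0.002,0,0,0,1],[0,0,0.004,0,0,0,1],[0,0,0.006,0,0,0,1],[0,0,0.006,0,0,0,1]]'
python3 to.py 543 -25 90 1.639
```

```text
pos [543.  -23.8 110.3] rot [-3.140e+00 -1.000e-03  1.641e+00] F [ 0.1 -0.2 -4.4] open 0.337 grip 89.9 t 16.05
shift [-0.0012 -0.      0.0103] turn [-0.002 -0.001  0.002]
clock: 16.35
eef_pos: [544.5, -23.5, 102.9]
tcp_rot: [-3.141, -0.0, 1.641]
contact_force: [0.0, 0.2, -4.5]
opening: 0.339
grasp_force: 89.9
pos [544.5 -23.5 102.9] rot [-3.141 -0.     1.641] F [ 0.   0.2 -4.5] open 0.339 grip 89.9 t 16.35
shift [-0.0014 -0.0016  0.0109] turn [-0.001 -0.     0.002]
clock: 16.75
eef_pos: [544.6, -24.3, 97.0]
tcp_rot: [-3.141, -0.0, 1.64]
contact_force: [0.1, -0.8, -4.7]
opening: 0.335
grasp_force: 89.9
pos [544.6 -24.3  97. ] rot [-3.141 -0.     1.64 ] F [ 0.1 -0.8 -4.7] open 0.335 grip 89.9 t 16.75
shift [-0.0006 -0.0016  0.007 ] turn [-0.    -0.     0.001]
```

```bash

python3 -m crank '[[-0.0005,-0.0015,0,0,0,0,1],[-0.0005,-0.0015,0.002,0,0,0,1],[-0.0005,-0.0015,0.004,0,0,0,1],[-0.0005,-0.0015,0.004,0,0,0,1]]'
python3 -m crank '[[0,0,0.001,0,0,0,1],[0,0,0.002,0,0,0,1],[0,0,0.002,0,0,0,1]]'
python3 to.py 543 -25 90 1.639;python3 -c "
from h import *;print(r.sense()['wrist_torque'])"
```

```text
clock: 17.15
eef_pos: [543.1, -25.0, 93.0]
tcp_rot: [-3.141, 0.0, 1.64]
contact_force: [-0.1, -0.7, -4.7]
opening: 0.329
grasp_force: 90.0
clock: 17.45
eef_pos: [543.0, -25.4, 91.4]
tcp_rot: [-3.141, 0.001, 1.64]
contact_force: [-2.5, -5.0, -0.6]
opening: 0.331
grasp_force: 90.9
pos [543.  -25.4  91.4] rot [-3.141e+00  1.000e-03  1.640e+00] F [-2.5 -5.  -0.6] open 0.331 grip 90.9 t 17.45
shift [0.0004 0.     0.0014] turn [-0.001  0.001  0.001]
[-0.85915714  0.50491859  0.02437517]
```

It is on the dowel tapers: a side force of (-2.5, -5) N with little vertical force. I'll follow that force and continue down.

```bash

python3 -m crank '[[-0.0015,-0.0008,0,0,0,0,1],[-0.0015,-0.0008,0,0,0,0,1]]'
python3 -m crank '[[0,0,0.001,0,0,0,1],[0,0,0.002,0,0,0,1],[0,0,0.003,0,0,0,1],[0,0,0.003,0,0,0,1]]'
python3 to.py 543 -25 80 1.639;python3 -c "
from h import *;print(r.sense()['wrist_torque'])"
```

```text
clock: 17.65
eef_pos: [542.6, -26.4, 91.2]
tcp_rot: [3.141, -0.0, 1.639]
contact_force: [0.0, 0.0, -4.2]
opening: 0.335
grasp_force: 90.1
clock: 18.05
eef_pos: [542.3, -26.5, 88.0]
tcp_rot: [-3.141, 0.0, 1.64]
contact_force: [-1.8, -2.0, -5.3]
opening: 0.336
grasp_force: 90.1
pos [542.3 -26.5  88. ] rot [-3.141  0.     1.64 ] F [-1.8 -2.  -5.3] open 0.336 grip 90.1 t 18.05
shift [0.0015 0.0008 0.008 ] turn [-0.001  0.     0.001]
[-0.4211559   0.25232263  0.07447312]
```

Force eased. I make one more small correction and carry on down.

```bash

python3 -m crank '[[-0.0006,-0.0006,0,0,0,0,1],[-0.0006,-0.0006,0.001,0,0,0,1],[-0.0006,-0.0006,0.002,0,0,0,1],[-0.0006,-0.0006,0.003,0,0,0,1],[-0.0006,-0.0006,0.003,0,0,0,1]]'
python3 -m crank '[[0,0,0.002,0,0,0,1],[0,0,0.004,0,0,0,1],[0,0,0.004,0,0,0,1]]'
python3 to.py 542 -27 80 1.639;python3 -c "
from h import *;print(r.sense()['wrist_torque'])"
```

```text
clock: 18.55
eef_pos: [542.0, -27.0, 85.1]
tcp_rot: [-3.141, -0.0, 1.64]
contact_force: [-0.0, -0.2, -4.8]
opening: 0.33
grasp_force: 90.1
clock: 18.85
eef_pos: [541.8, -27.1, 80.9]
tcp_rot: [-3.141, -0.0, 1.64]
contact_force: [-1.6, 0.4, -4.8]
opening: 0.335
grasp_force: 90.0
pos [541.8 -27.1  80.9] rot [-3.141 -0.     1.64 ] F [-1.6  0.4 -4.8] open 0.335 grip 90.0 t 18.85
shift [0.0001 0.0002 0.0009] turn [-0.001 -0.     0.001]
[-0.01209051 -0.03093679  0.00315573]
```

```bash

python3 -m crank '[[0,-0.0003,0.002,0,0,0,1],[0,-0.0003,0.004,0,0,0,1],[0,-0.0003,0.006,0,0,0,1],[0,-0.0003,0.006,0,0,0,1]]' 115
python3 -m crank '[[0,0,0.001,0,0,0,1],[0,0,0.002,0,0,0,1],[0,0,0.003,0,0,0,1],[0,0,0.003,0,0,0,1]]'
python3 -m crank '[[0,0,0.0005,0,0,0,1],[0,0,0.001,0,0,0,1],[0,0,0.001,0,0,0,1]]'
```

```text
clock: 19.25
eef_pos: [541.8, -27.1, 75.4]
tcp_rot: [3.141, 0.0, 1.64]
contact_force: [-1.1, -0.0, 3.1]
opening: 0.334
grasp_force: 118.5
clock: 19.65
eef_pos: [541.8, -27.1, 72.3]
tcp_rot: [3.141, 0.0, 1.64]
contact_force: [-1.6, 0.2, 3.9]
opening: 0.326
grasp_force: 118.8
clock: 19.95
eef_pos: [541.8, -27.1, 72.1]
tcp_rot: [3.141, 0.0, 1.64]
contact_force: [-4.8, 0.3, 13.6]
opening: 0.33
grasp_force: 120.4
```

The force jumped from 4 to 13.6 N and z stopped at 72.1, where 72 was expected for closed. I add a little more push, check the cover against the earlier picture and hand in.

```bash

python3 -m crank '[[0,0,0.0006,0,0,0,1],[0,0,0.0006,0,0,0,1],[0,0,0.0006,0,0,0,1],[0,0,0.0006,0,0,0,1]]'
python3 - <<'E'
from h import *
d=cams.grab_frame('scene')['image'];e=np.load('pics/s5.npy',allow_pickle=True).item()['image']
x=cv2.absdiff(d,e).max(2);print('cover change',x[172:215,134:180].mean(),'stand px>40',(x[172:215,134:180]>40).mean())
s=r.sense();print(s['eef_pos'],s['contact_force'],s['grasp_force'],s['wrist_torque'])
E
```

```text
clock: 20.35
eef_pos: [541.9, -27.1, 72.1]
tcp_rot: [3.141, 0.0, 1.64]
contact_force: [-6.7, 1.0, 21.8]
opening: 0.331
grasp_force: 121.2
cover change 15.218907987866531 stand px>40 0.18301314459049545
[541.86176526 -27.10466119  72.05175571] [-7.11067583  0.79520167 21.93538076] 121.19835376739502 [ 0.02166773  1.3076974  -0.0531134 ]
```

```bash
python3 - <<'E'
from h import *
d=cams.grab_frame('scene')['image'];e=np.load('pics/s5.npy',allow_pickle=True).item()['image']
f=lambda i:cv2.Canny(i,40,110).astype(np.float32)
f2=lambda i:cv2.GaussianBlur(f(i),(0,0),1)
for n,(x,y,w,h) in dict(bail=(138,168,40,22),body=(136,178,46,28),stand=(132,205,50,24)).items():
    m=cv2.matchTemplate(f2(d)[y-8:y+h+8,x-8:x+w+8],f2(e)[y:y+h,x:x+w],cv2.TM_CCOEFF_NORMED);_,v,_,l=cv2.minMaxLoc(m);print(n,v,np.array(l)-8)
x=cv2.absdiff(d,e).max(2)[165:215:2,132:186:2]
s=d.astype(int).sum(2)-e.astype(int).sum(2)
for r_ in s[165:215:2,132:186:2]: print(' '.join('%4d'%k for k in r_))
E
```

```text
bail 0.4003090262413025 [0 0]
body 0.5858914256095886 [0 0]
stand 0.6294527649879456 [0 0]
  -6  -11   63  263  269  288  207  159   -5   -6   47  -14  -12   -4  -11  -15  -17   -5   -2    1   -3   -2   -4   -1   -5  167  185
  -7    0   -9  -17  274  290  226  242   -1    1   55    0   -2   -7   -5    0   -6   14    1  -19  -13   -6    3  114   59  181  172
   3   -4   -1  -17  141  287  269  220   -1   57   18  -12    4  -10  -11  -14   -2  -10  -18   -7   -5    9  111  113  160  171  169
   3    2   -7   -6    1   75  122  153   16   48   -3  -17   -4  -19   -4  -14   -7    2  -16    5  113  101  114   86  172  181  179
  -1  -14   -6   -5   -9   -5   -3   56  128  145   19    2  -10  -20  -12  -14   -7   48   24  106  106  113   66  172  171  174  188
  -9  -14  -10  -10    2    5   -5   56   37   26  117  150   54  -19  -12    0   -7   49  178  172  168  183  168  186  167  176  175
   1  -14  -13   -1  -10   58   39  122  161  156  145   56  107  139   94   -3   42   28  169  167    1  163  175  162  182  165  173
  -3  -10  -10   19   38   30   10  143  150  152  144    0  152
[... 1665 characters left out ...]
   -7   -7    6    7  -11
  -9   -6   -2   10   -6   51    7    4    6   12    0    0   -6   17   -3    2    5  -13   -1    2    5    2   -9  -10   -3    4    2
  -5   -3    7    4   -4    0   20   23   19    5    3   10    2  -14   12   -5   -1   -3   -7  -19   13   24   -1   15  -12  -20  -13
  -5   -8   -1    8    1   -1   -7   53   28   23    1   42   57   -2    8   12    6  -10   -9  -13    0    6  -14  -16  -16  -10  -12
   0   -1    6   18   -4   44   43   62   33   22   35   59   62   40   23  -14   -7  -18  -10   14   -4   -6  -24   -2  -10    2  -18
   0    2  -17  -10    4    7   41   38   53   70   22   43   42   -3    3   -2   -9    9  -16    0   -4   -2   -6  -15  -16   -8  -10
```

The differences are uniform brightening where the arm's shadow has gone, and nothing has shifted, so the cover still hangs. Handing in.

```bash
python3 -c "
from rig import sign_off;print(sign_off())"
```

```text
the job is handed in; nothing more can be done
None
```

The grey dust cover hangs on both prongs, and the aluminium upper plate is on the dowels and still held pressed shut at about 22 N; I handed the job in at about 20 s, and the sign-off gave no verdict.

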